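# Push the drip tray home under the repaired grill

### The arm

A 6-joint arm with a two-finger parallel gripper is mounted at the origin on the work surface. World frame = base frame: x ahead of the robot, y to its left, z up, the work surface at z = 0. Lengths are in m, angles in rad, forces in N, time in s.
With the tool pointing down it reaches from about 0.35 to 0.975 m from the base axis. Payload 4.9 kg.
Tool frame: the origin (TCP) lies midway between the tips of the shut fingers; the grasp point (between the pads) lies 19 mm behind it; z points along the fingers, y is the line along which they close (so a half turn about z gives the same grasp; the last joint's range is limited). The gripper opens to 85 mm and grips with 20 to 120 N. Pads are 22 mm wide; open, the fingers measure 114 mm over their backs; the gripper's body (76 mm by 85 mm) begins 54 mm behind the grasp point. The pads swing forward as they close: fully open they stand 13 mm farther back than shut.
Start: joints at [-1.315, 0.053, 1.613, -0, 1.476, -0.119], TCP at [0.229, -0.582, 0.231] pointing down, gripper open.
Joint ranges: [-3.01, 3.01], [-1.01, 2.22], [0.06, 2.58], [-1.02, 4.17], [0.09, 2.62], [-3.14, 3.14]. Speed limits (rad/s): [2.57, 2.57, 3.14, 3.14, 3.14, 3.14].

### API

Orientations are given as a rotation vector (axis times angle).
In Python, from station import ctrl gives the robot as it stands.
- The arm moves only by the shell command python3 -m handwheel 'ROWS' [FORCE]. ROWS is JSON, a list of rows, each an object with "gripper": the gripper command: -1 is fully open, 1 is shut, values between are in proportion; "offset": the shift along the tool's x, y, z in mm, a list of three; "rotation": the turn, a rotation vector about the tool's x, y, z in rad, a list of three. A call has exactly 8 rows; each row is the pose to reach, as a shift and turn from the pose commanded when the call began, along the tool's axes at that moment; what a row does not reach only later rows make up. A row lasts 1/8 s, in which the tool goes at most 62.5 mm and 10.7 degrees, less where a joint would pass 70% of its speed; a pose out of reach is approached as far as the arm can. A call with a gripper value outside its range is refused whole. The fingers move at their own pace and stop on an object; FORCE is the grip in N (left out, the last holds). Time passes only in rows, so rows that repeat a pose let the fingers close, or fill a call up. It gives the time, the measured TCP pose, the force, the opening and the grip force at its end, in the units of the state.
- ctrl.get_obs(): the state, without advancing time (a new reading comes with each control period).
- ctrl.get_image(name): name is "scene" or "top" or "wrist"; returns a dict with "image" (384x512x3 uint8, red, green, blue), "fovy" (degrees; the focal length in pixels is half the picture's height over the tangent of half this angle, whatever the lens; pixels are square), "cx", "cy" (the principal point, pixels), "xyz" and "attitude" of the camera in the world. Camera axes: x right, y up, looking along -z (the intrinsics and any distortion apply to the point x, -y, -z); pixel columns grow to the right and rows downward; lengths in m; the calibration is good to about 2 mm. The wrist camera is an equidistant fisheye: a pixel r from the principal point sees the ray r / f radians off the axis. A picture is of the moment at which its call begins. There is no depth.
- ctrl.finish_job(): hands the job in; it is judged then, once.
The state is a dict: "t": time; "q": joint angles; "dq": joint speeds; "effort": joint torques, N m; "tool_pos": TCP position; "tool_rot": TCP orientation; "contact_force": force on the tool from outside, world axes, zero at the start; "wrist_torque": the same for the moment, N m; "opening": finger opening in m; "grip_force": force on a finger pad.
Only numpy, scipy, OpenCV 4.12 (cv2) and the standard library are available. Lean on these libraries where they do the work, as an engineer would, in place of code of your own. Each camera call takes 0.05 s, during which the arm holds its last target. There are 200 camera calls.

### The job

The repaired table-top grill needs its flat steel drip tray back: with the fingertips, push the tray along the table, lengthwise, in through the low slot under the front of the grill until it is fully home against the stop inside and sits square. Keep the tray flat on the table all the way: never lift, carry or tip it, push it steadily rather than flicking it, and leave the other things on the table where they are.

Things in the scene. Friction and masses are not known exactly. Their poses are not given: they have to be found in the camera images.
- grill: Black table-top grill, fixed, its round lid raised at the rear. Origin: on the table, middle of the stop face inside the slot under it. x points from its front to its rear, the way the tray is pushed in; z up. Body: x -110 to 130 mm, y -120 to 120 mm, underside 22 mm and base top 67 mm above the table; the lid stands at x above 95 mm, up to 330 mm high.
- grill_mouth (a point): Centre of the mouth of the slot, at table height, at the grill's front (110 mm in front of the grill's origin); axes as the grill's. The slot runs from here straight along +x: 112 mm wide (y -56 to 56 mm), 22 mm high, 110 mm deep to the stop. Side runners 12 mm wide with rounded noses.
- tray: Loose shallow open steel tray, about 0.25 kg, 170 mm long (x), 96 mm wide (y), 16 mm high, walls 4 mm, both ends alike. Origin: centre of its underside. Starts in front of the slot, off line and askew, its x roughly along the grill's x. Home: its origin 85 mm in front of the grill's origin (at x = -85 mm) on the slot's centre line, 60 mm of it sticking out.
- screwdriver: Bystander: screwdriver with wooden handle lying on the table, some 200 mm long. Origin: underside, near its middle.
- cup: Bystander: brown cup, 72 mm across, 90 mm high. Origin: centre of its foot.
- phone: Bystander: black phone lying flat, 70 x 145 x 9 mm (x, y, z). Origin: centre of its underside.
- carton: Bystander: small cardboard box, 60 x 60 x 50 mm high. Origin: centre of its underside.
- jar: Bystander: small glass jar, 50 mm across, 60 mm high. Origin: centre of its foot.
- bitcase: Bystander: yellow bit case, 120 x 60 x 24 mm (x, y, z). Origin: centre of its underside.
Mind the look-alikes: they are no part of the job. Of the things that look like the tray, take the one that is farthest to the robot's left at the start.

How it is judged:
By the outcome, as a careful person would: the job done as asked, in the order asked, and still so for the second after the job is handed in, with the robot touching nothing.
It also fails if it takes over 61 s, if anything falls off the work surface, if the arm or the gripper's body presses on something with over 40 N, if the wrist force passes 120 N, or if a joint passes its speed limit or range.

## Working session

There is one attempt and no reset: what is moved stays moved. The work goes in short steps, Python scripts to look and compute and a shell command to move; the robot and the scene stay as the last step left them, time stands still between calls to the robot, and variables do not carry over. Pictures are saved under pics/ and viewed, at most 10 in all, crops included, and the job is handed in when it is done.

```bash
mkdir -p pics
cat > h.py <<'E'
import numpy as np,cv2
from station import ctrl
from scipy.spatial.transform import Rotation as R
def snap(n,f):
    d=ctrl.get_image(n);cv2.imwrite(f,cv2.cvtColor(d['image'],cv2.COLOR_RGB2BGR))
    np.save(f+'.npy',{k:v for k,v in d.items() if k!='image'},allow_pickle=True);return d
E
python3 - <<'E'
from h import *
for n in('top','scene'):
    d=snap(n,f'pics/{n}0.png');print({k:v for k,v in d.items() if k!='image'})
a=[cv2.imread(f'pics/{n}0.png') for n in('top','scene')]
cv2.imwrite('pics/t.png',cv2.resize(a[0],(800,600),interpolation=cv2.INTER_CUBIC))
o=ctrl.get_obs();print(o['t'],o['tool_pos'],o['tool_rot'],o['contact_force'])
E
ls
```

```text
{'fovy': 44.9486957575058, 'cx': 252.82445085583967, 'cy': 191.63675212349315, 'xyz': array([ 0.43911969, -0.140001  ,  1.30829093]), 'attitude': array([ 0.05368642, -0.05295735, -1.59665751])}
{'fovy': 57.85559012521783, 'cx': 252.76872980850354, 'cy': 195.02660310680494, 'xyz': array([ 1.13017919, -0.23672988,  0.98747693]), 'attitude': array([0.46460842, 0.40820231, 1.3715657 ])}
0.1 [ 0.22863704 -0.58106649  0.23016772] [-3.08475089e+00 -5.84896858e-01  2.35029073e-04] [ 0.21094812 -0.16234364 -0.07409671]
h.py
pics
```

View pics/t.png

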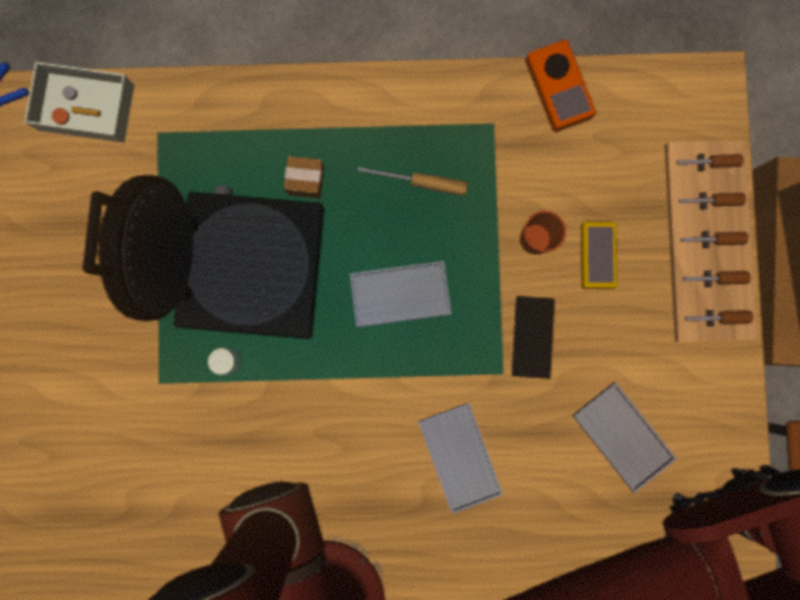

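View pics/scene0.png

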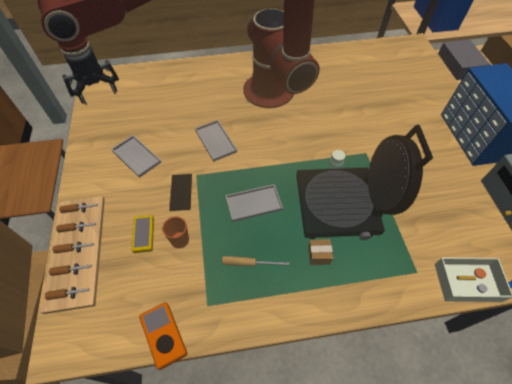

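The top picture shows three tray-like things. The one on the mat, at about (400,293), is the leftmost. The grill front edge runs from (323,205) to (311,337), so the push goes leftward in the image (+y).

Run:
```python
from h import *
a=cv2.imread('pics/top0.png')[110:225,100:300]
cv2.imwrite('pics/c.png',cv2.resize(a,(800,460),interpolation=cv2.INTER_CUBIC))
```

```text
(no output)
```

View pics/c.png

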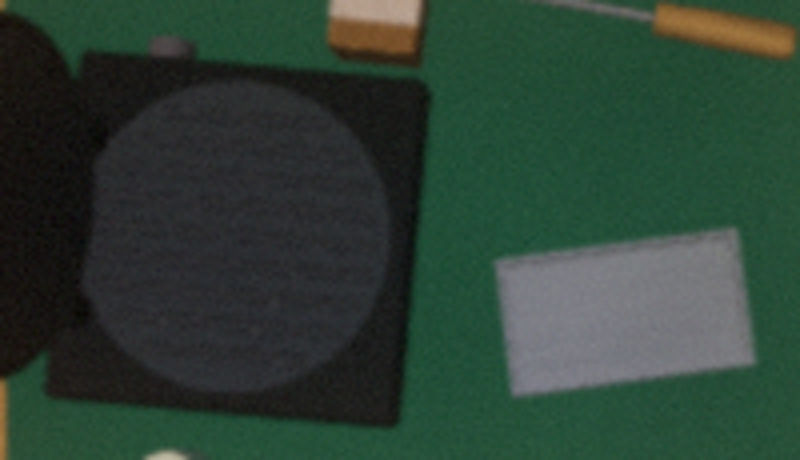

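The crop shows the tray rim corners at (496,260), (738,229), (755,364) and (513,396). The grill base top's front corners are at (430,86) and (398,426).

```bash
cat >> h.py <<'E'
def ray(m,u,v,z):
    f=192/np.tan(np.radians(m['fovy'])/2)
    d=R.from_rotvec(m['attitude']).apply([(u-m['cx'])/f,-(v-m['cy'])/f,-1])
    p=np.array(m['xyz']);return (p+d*(z-p[2])/d[2])[:2]
def meas(f,pts,z,off,s):
    m=np.load(f+'.npy',allow_pickle=True).item()
    return np.array([ray(m,(u+.5)/s-.5+off[0],(v+.5)/s-.5+off[1],z) for u,v in pts])
E
python3 - <<'E'
from h import *
np.set_printoptions(precision=4,suppress=True)
t=meas('pics/top0.png',[(496,260),(738,229),(755,364),(513,396)],.016,(100,110),4)
g=meas('pics/top0.png',[(430,86),(398,426),(46,395),(82,52)],.067,(100,110),4)
for p in(t,g):print(p,[np.linalg.norm(p[i]-p[i-1]) for i in range(4)],p.mean(0))
d=t[0]-t[1]+t[3]-t[2];print('tray yaw',np.degrees(np.arctan2(d[1],d[0])))
d=g[0]-g[1];y=-d/np.linalg.norm(d)  # grill y
for a,b in((1,0),(2,3)): print('g ang',np.degrees(np.arctan2(*( (g[b]-g[a])[::-1])))+90)
e=g[3]-g[0];print(np.degrees(np.arctan2(e[1],e[0])));e=g[2]-g[1];print(np.degrees(np.arctan2(e[1],e[0])))
E
```

```text
[[ 0.5765 -0.0602]
 [ 0.5938 -0.23  ]
 [ 0.4989 -0.2389]
 [ 0.4811 -0.0699]] [np.float64(0.09589806444254301), np.float64(0.17075708600514966), np.float64(0.09530114079942037), np.float64(0.17000245772568748)] [ 0.5376 -0.1498]
[[ 0.6905 -0.0213]
 [ 0.4615  0.0046]
 [ 0.4884  0.2396]
 [ 0.7201  0.2139]] [np.float64(0.2370225130245203), np.float64(0.23047894182172748), np.float64(0.23652805313438618), np.float64(0.23308568552705908)] [0.5901 0.1092]
tray yaw 95.91327165629266
g ang 83.54279414286997
g ang 83.65988501328563
82.82939378342809
83.45925200688099
```

```bash
cat >> h.py <<'E'
U=np.radians(83.4);u=np.array([np.cos(U),np.sin(U)]);n=np.array([-u[1],u[0]]);M=np.array([.576,-.011])
def down(yaw):  # tool y at yaw deg, z down
    a=np.radians(yaw);y=np.array([np.cos(a),np.sin(a),0]);z=np.array([0,0,-1.]);return R.from_matrix(np.c_[np.cross(y,z),y,z])
def go(p,yaw,q=None):
    o=ctrl.get_obs();r0=R.from_rotvec(o['tool_rot']);p0=np.array(o['tool_pos'])
    t=down(yaw) if q is None else q
    print('off',np.round(1e3*r0.inv().apply(np.array(p)-p0),1),'rot',np.round((r0.inv()*t).as_rotvec(),3),'t',o['t'])
E
python3 - <<'E'
from h import *
np.set_printoptions(precision=4,suppress=True)
print('cup',meas('pics/top0.png',[(544,229)],.09,(0,0),800/512),'phone',meas('pics/top0.png',[(516,297),(554,298),(551,378),(513,377)],.009,(0,0),800/512))
a=np.radians(185.9);nt=np.array([np.cos(a),np.sin(a)])
p=np.array([.5376,-.1498])+.073*nt
print('pre',p);go([*p,.12],-84.1)
E
```

```text
cup [[ 0.635  -0.3956]] phone [[ 0.5263 -0.3573]
 [ 0.5227 -0.4255]
 [ 0.38   -0.4142]
 [ 0.3835 -0.3466]]
pre [ 0.465  -0.1573]
off [ 375.  -307.6  110.8] rot [-0.002  0.     0.272] t 0.1
```

```bash
python3 -m handwheel '[{"gripper":-0.4,"offset":[45,-37,10],"rotation":[0,0,0.03]},{"gripper":-0.4,"offset":[92,-76,20],"rotation":[0,0,0.07]},{"gripper":-0.4,"offset":[139,-114,30],"rotation":[0,0,0.1]},{"gripper":-0.4,"offset":[186,-153,45],"rotation":[0,0,0.14]},{"gripper":-0.4,"offset":[233,-191,60],"rotation":[0,0,0.17]},{"gripper":-0.4,"offset":[280,-230,75],"rotation":[0,0,0.2]},{"gripper":-0.4,"offset":[327,-268,95],"rotation":[0,0,0.24]},{"gripper":-0.4,"offset":[375,-307.6,110.8],"rotation":[-0.002,0,0.272]}]'
python3 -c "
from h import *
go([.465,-.1573,.002],-84.1)
o=ctrl.get_obs();print(o['opening'],o['tool_pos'])"
```

```text
t: 1.1
tool_pos: [0.4638, -0.159, 0.1204]
tool_rot: [3.136, 0.159, 0.0]
contact_force: [0.8, -0.9, -0.4]
opening: 0.0599
grip_force: 0.0
off [  1.4  -1.8 118.4] rot [ 0.002  0.    -0.001] t 1.1
0.05991344507605938 [ 0.46379689 -0.15896527  0.12035749]
```

```bash
python3 -m handwheel '[{"gripper":-0.4,"offset":[0,0,30],"rotation":[0,0,0]},{"gripper":-0.4,"offset":[0,0,55],"rotation":[0,0,0]},{"gripper":-0.4,"offset":[0,0,75],"rotation":[0,0,0]},{"gripper":-0.4,"offset":[0,0,90],"rotation":[0,0,0]},{"gripper":-0.4,"offset":[0,0,102],"rotation":[0,0,0]},{"gripper":-0.4,"offset":[0,0,110],"rotation":[0,0,0]},{"gripper":-0.4,"offset":[0,0,117],"rotation":[0,0,0]},{"gripper":-0.4,"offset":[0,0,117],"rotation":[0,0,0]}]'
python3 - <<'E'
from h import *
C=M-.142*u
for g in(.0625,):
  p=C+(.048+.011)*n;go([*p,.002],83.4-180)
d=snap('wrist','pics/w1.png');a=cv2.imread('pics/w1.png');d2=snap('top','pics/top1.png')
cv2.imwrite('pics/m1.png',np.hstack([cv2.resize(a,(400,300)),cv2.resize(cv2.imread('pics/top1.png')[90:240,130:330],(400,300),interpolation=cv2.INTER_CUBIC)]))
E
```

```text
t: 2.1
tool_pos: [0.4634, -0.1611, 0.004]
tool_rot: [3.136, 0.161, -0.0]
contact_force: [-0.7, -0.2, 0.3]
opening: 0.06
grip_force: 0.0
off [ 39.1 -11.9   2. ] rot [0.002 0.    0.218] t 2.1
```

View pics/m1.png

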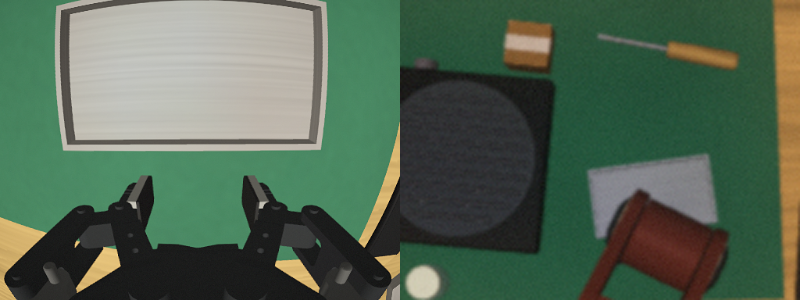

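The wrist view shows both fingers in front of the tray's near side and parallel to it, about 15 mm away. Next I push sideways while turning.

```bash
python3 -m handwheel '[{"gripper":-0.4,"offset":[4,-1,0],"rotation":[0,0,0]},{"gripper":-0.4,"offset":[8,-2,0],"rotation":[0,0,0]},{"gripper":-0.4,"offset":[11,-3,0],"rotation":[0,0,0]},{"gripper":-0.4,"offset":[13,-3,0],"rotation":[0,0,0]},{"gripper":-0.4,"offset":[16,-4,0],"rotation":[0,0,0.025]},{"gripper":-0.4,"offset":[19,-5,0],"rotation":[0,0,0.05]},{"gripper":-0.4,"offset":[22,-6,0],"rotation":[0,0,0.075]},{"gripper":-0.4,"offset":[25,-7,0],"rotation":[0,0,0.1]}]'
python3 - <<'E'
from h import *
C=M-.142*u
p=C+(.048+.011)*n;go([*p,.003],83.4-180)
E
```

```text
t: 3.2
tool_pos: [0.4877, -0.1515, 0.0042]
tool_rot: [3.14, 0.002, -0.0]
contact_force: [-1.8, 0.3, 0.4]
opening: 0.0595
grip_force: 1.1
off [13.4 -6.2  1.2] rot [ 0.002 -0.     0.116] t 3.2
```

```bash
python3 -m handwheel '[{"gripper":-0.4,"offset":[2.5,-1,0],"rotation":[0,0,0.02]},{"gripper":-0.4,"offset":[5,-2,0],"rotation":[0,0,0.04]},{"gripper":-0.4,"offset":[7.5,-3,0],"rotation":[0,0,0.06]},{"gripper":-0.4,"offset":[10,-4.5,0],"rotation":[0,0,0.08]},{"gripper":-0.4,"offset":[12,-5.5,0],"rotation":[0,0,0.1]},{"gripper":-0.4,"offset":[13.5,-6,0],"rotation":[0,0,0.116]},{"gripper":-0.4,"offset":[13.5,-6,0],"rotation":[0,0,0.116]},{"gripper":-0.4,"offset":[13.5,-6,0],"rotation":[0,0,0.116]}]'
python3 - <<'E'
from h import *
snap('wrist','pics/w2.png');
print(ctrl.get_obs()['tool_pos'])
E
python3 -m handwheel '[{"gripper":-0.4,"offset":[-10,0,0],"rotation":[0,0,0]},{"gripper":-0.4,"offset":[-25,0,-10],"rotation":[0,0,0]},{"gripper":-0.4,"offset":[-50,20,-50],"rotation":[0,0,0]},{"gripper":-0.4,"offset":[-60,60,-100],"rotation":[0,0,0]},{"gripper":-0.4,"offset":[-60,110,-120],"rotation":[0,0,0]},{"gripper":-0.4,"offset":[-60,150,-120],"rotation":[0,0,0]},{"gripper":-0.4,"offset":[-60,180,-120],"rotation":[0,0,0]},{"gripper":-0.4,"offset":[-60,180,-120],"rotation":[0,0,0]}]'
python3 - <<'E'
from h import *
snap('top','pics/top2.png')
a=cv2.imread('pics/top2.png')[110:225,100:300]
cv2.imwrite('pics/c2.png',cv2.resize(a,(800,460),interpolation=cv2.INTER_CUBIC))
E
```

```text
t: 4.2
tool_pos: [0.5015, -0.1457, 0.0045]
tool_rot: [3.135, -0.178, 0.002]
contact_force: [-0.1, -0.4, -0.4]
opening: 0.0598
grip_force: 0.1
[ 0.50152389 -0.14576226  0.00455169]
t: 5.25
tool_pos: [0.4205, -0.3189, 0.1248]
tool_rot: [3.134, -0.182, 0.001]
contact_force: [-0.2, -0.5, 0.1]
opening: 0.0596
grip_force: 0.0
```

View pics/c2.png

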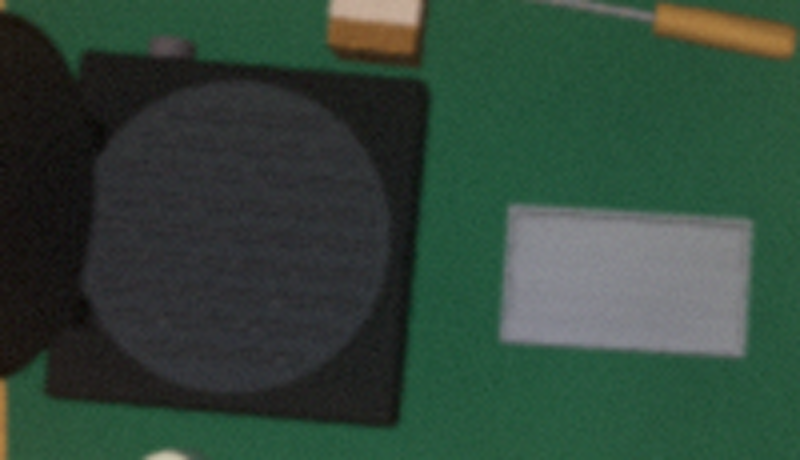

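The tray is now nearly parallel to the grill. Its corners are at (508,206), (752,219), (745,356) and (500,343).

```bash
cat >> h.py <<'E'
def tray(f,pts,off,s):
    t=meas(f,pts,.016,off,s);d=t[0]-t[1]+t[3]-t[2];c=t.mean(0)
    print('c',c,'along',(c-M)@u*1e3,'lat',(c-M)@n*1e3,'yaw rel',np.degrees(np.arctan2(d[1],d[0]))-83.4);return c
E
python3 - <<'E'
from h import *
c=tray('pics/top2.png',[(508,206),(752,219),(745,356),(500,343)],(100,110),4)
# grill axis line again at z=.067, front edge / rear edge mid
p=c-(.085+.011+.012)*u
print(p);go([*p,.1],-6.6);go([*p,.1],173.4);print(ctrl.get_obs()['q'])
E
```

```text
c [ 0.5594889  -0.15081653] along -140.78767169096318 lat 0.3315685718205917 yaw rel 2.0195905934018725
[ 0.54707568 -0.25810079]
off [118.8 -73.7  24.4] rot [ 1.000e-03  1.000e-03 -1.571e+00] t 5.3
off [118.8 -73.7  24.4] rot [ 1.000e-03 -1.000e-03  1.571e+00] t 5.3
[-7.87691545e-01 -9.16888595e-02  1.93910695e+00 -6.63544666e-04
  1.29306188e+00  8.98275186e-01]
```

```bash
python3 -m handwheel '[{"gripper":-0.4,"offset":[15,-9,0],"rotation":[0,0,-0.18]},{"gripper":-0.4,"offset":[30,-18,3],"rotation":[0,0,-0.36]},{"gripper":-0.4,"offset":[45,-27,6],"rotation":[0,0,-0.54]},{"gripper":-0.4,"offset":[60,-36,9],"rotation":[0,0,-0.72]},{"gripper":-0.4,"offset":[75,-45,12],"rotation":[0,0,-0.9]},{"gripper":-0.4,"offset":[90,-55,16],"rotation":[0,0,-1.08]},{"gripper":-0.4,"offset":[105,-65,20],"rotation":[0,0,-1.26]},{"gripper":-0.4,"offset":[119,-74,24],"rotation":[0,0,-1.44]}]'
python3 - <<'E'
from h import *
p=[ 0.54707568 ,-0.25810079];go([*p,.003],-6.6)
E
```

```text
t: 6.3
tool_pos: [0.5481, -0.2553, 0.1002]
tool_rot: [2.467, 1.943, -0.001]
contact_force: [0.5, -0.1, 0.8]
opening: 0.0598
grip_force: 0.0
off [-2.8 -0.3 97.2] rot [ 0.     0.001 -0.121] t 6.3
```

```bash
python3 -m handwheel '[{"gripper":-0.4,"offset":[-3,0,20],"rotation":[0,0,-0.12]},{"gripper":-0.4,"offset":[-3,0,45],"rotation":[0,0,-0.12]},{"gripper":-0.4,"offset":[-3,0,65],"rotation":[0,0,-0.12]},{"gripper":-0.4,"offset":[-3,0,78],"rotation":[0,0,-0.12]},{"gripper":-0.4,"offset":[-3,0,87],"rotation":[0,0,-0.12]},{"gripper":-0.4,"offset":[-3,0,93],"rotation":[0,0,-0.12]},{"gripper":-0.4,"offset":[-3,0,97],"rotation":[0,0,-0.12]},{"gripper":-0.4,"offset":[-3,0,97],"rotation":[0,0,-0.12]}]'
python3 - <<'E'
from h import *
p=np.array(ctrl.get_obs()['tool_pos'][:2]);print('along',(p-M)@u,(p-M)@n);go([*(M-.238*u),.003],-6.6)
E
```

```text
t: 7.3
tool_pos: [0.5472, -0.2606, 0.0037]
tool_rot: [2.354, 2.078, -0.001]
contact_force: [-0.1, -0.4, -0.9]
opening: 0.0597
grip_force: 0.0
along -0.25128364071711884 -0.00012346040678313537
off [13.3 -0.2  0.6] rot [ 0.001  0.002 -0.009] t 7.3
```

```bash
python3 -m handwheel '[{"gripper":-0.4,"offset":[4,0,0],"rotation":[0,0,-0.009]},{"gripper":-0.4,"offset":[8,0,0],"rotation":[0,0,-0.009]},{"gripper":-0.4,"offset":[11,0,0],"rotation":[0,0,-0.009]},{"gripper":-0.4,"offset":[14,0,0],"rotation":[0,0,-0.009]},{"gripper":-0.4,"offset":[17,0,0],"rotation":[0,0,-0.009]},{"gripper":-0.4,"offset":[21,0,0],"rotation":[0,0,-0.009]},{"gripper":-0.4,"offset":[25,0,0],"rotation":[0,0,-0.009]},{"gripper":-0.4,"offset":[29,0,0],"rotation":[0,0,-0.009]}]'
python3 -m handwheel '[{"gripper":-0.4,"offset":[4,0,0],"rotation":[0,0,0]},{"gripper":-0.4,"offset":[8,0,0],"rotation":[0,0,0]},{"gripper":-0.4,"offset":[12,0,0],"rotation":[0,0,0]},{"gripper":-0.4,"offset":[16,0,0],"rotation":[0,0,0]},{"gripper":-0.4,"offset":[20,0,0],"rotation":[0,0,0]},{"gripper":-0.4,"offset":[24,0,0],"rotation":[0,0,0]},{"gripper":-0.4,"offset":[27,0,0],"rotation":[0,0,0]},{"gripper":-0.4,"offset":[29,0,0],"rotation":[0,0,0]}]'
python3 - <<'E'
from h import *
p=np.array(ctrl.get_obs()['tool_pos'][:2]);print('along',(p-M)@u,(p-M)@n);go([*(M-.18*u),.003],-6.6)
snap('top','pics/top3.png');snap('wrist','pics/w3.png')
a=cv2.resize(cv2.imread('pics/top3.png')[125:225,170:290],(480,400),interpolation=cv2.INTER_CUBIC)
cv2.imwrite('pics/m3.png',np.hstack([a,cv2.resize(cv2.imread('pics/w3.png'),(320,400))]))
E
```

```text
t: 8.3
tool_pos: [0.5509, -0.2316, 0.0036]
tool_rot: [2.344, 2.089, -0.001]
contact_force: [-0.9, -2.2, 0.7]
opening: 0.0601
grip_force: 0.9
t: 9.3
tool_pos: [0.5542, -0.2028, 0.0036]
tool_rot: [2.344, 2.089, -0.001]
contact_force: [-0.2, -3.3, 1.9]
opening: 0.0598
grip_force: 1.3
along -0.193068372919305 -0.0004079627415375956
off [13.1 -0.4  0.6] rot [0.001 0.002 0.   ] t 9.3
```

View pics/m3.png

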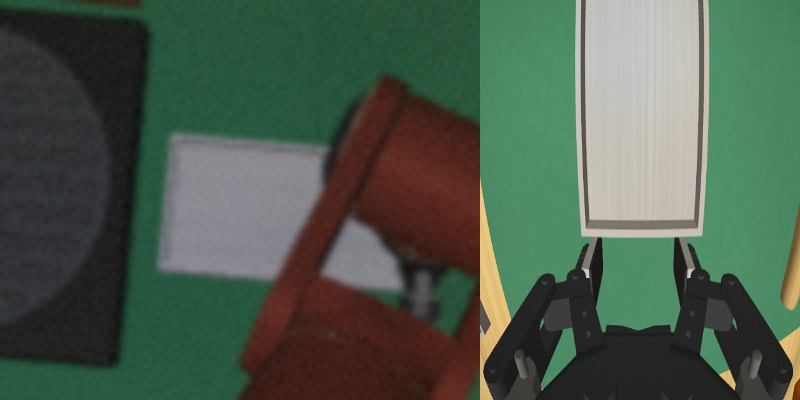

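The tray's front corners are at (172,133) and (160,270). The wrist view shows both fingers flat on the tray's rear wall, with the tray pointing straight ahead.

Run:
```python
from h import *
t=meas('pics/top3.png',[(172,133),(160,270)],.016,(170,125),4);m=t.mean(0)
d=t[0]-t[1];print('front along',(m-M)@u*1e3,'lat',(m-M)@n*1e3,np.degrees(np.arctan2(d[1],d[0]))+90-83.4)
g=meas('pics/top3.png',[(148,20),(117,365)],.067,(170,125),4);m=g.mean(0);print('grill front',(m-M)@u*1e3,'lat',(m-M)@n*1e3)
```

```text
front along -14.026007744533686 lat -2.1572393490271384 0.4451842974421538
grill front 3.8590514630887878 lat -1.9704001106540676
```

```bash
python3 -m handwheel '[{"gripper":-0.4,"offset":[3,0,0],"rotation":[0,0,0]},{"gripper":-0.4,"offset":[7,0,0],"rotation":[0,0,0]},{"gripper":-0.4,"offset":[11,0,0],"rotation":[0,0,0]},{"gripper":-0.4,"offset":[15,0,0],"rotation":[0,0,0]},{"gripper":-0.4,"offset":[19,0,0],"rotation":[0,0,0]},{"gripper":-0.4,"offset":[23,0,0],"rotation":[0,0,0]},{"gripper":-0.4,"offset":[27,0,0],"rotation":[0,0,0]},{"gripper":-0.4,"offset":[30,0,0],"rotation":[0,0,0]}]'
python3 - <<'E'
from h import *
p=np.array(ctrl.get_obs()['tool_pos'][:2]);print('along',(p-M)@u,(p-M)@n);go([*(M-.1*u),.003],-6.6)
snap('wrist','pics/w4.png');print(ctrl.get_obs()['wrist_torque'])
E
```

```text
t: 10.4
tool_pos: [0.5576, -0.1729, 0.0035]
tool_rot: [2.344, 2.089, -0.001]
contact_force: [-0.3, -2.7, 3.5]
opening: 0.0597
grip_force: 1.6
along -0.16298388312111392 -0.00035565918827120535
off [63.  -0.3  0.4] rot [0.001 0.002 0.   ] t 10.4
[-0.29957066 -0.01150498 -0.01302193]
```

View pics/w4.png

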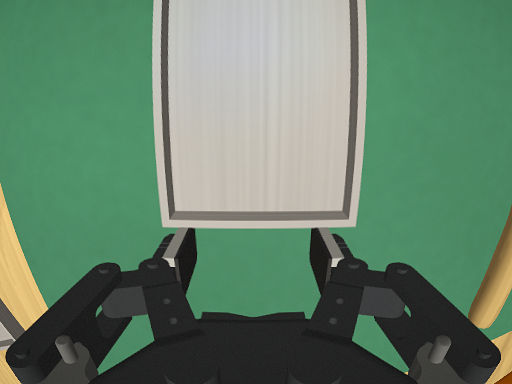

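The wrist picture shows the tray square on the fingers, with its rear corners at (162,226) and (356,226), and the force is low. The tray's front is now about 18 mm inside the mouth, so I keep pushing.

```bash
python3 -m handwheel '[{"gripper":-0.4,"offset":[4,0,0],"rotation":[0,0,0]},{"gripper":-0.4,"offset":[8,0,0],"rotation":[0,0,0]},{"gripper":-0.4,"offset":[12,0,0],"rotation":[0,0,0]},{"gripper":-0.4,"offset":[16,0,0],"rotation":[0,0,0]},{"gripper":-0.4,"offset":[20,0,0],"rotation":[0,0,0]},{"gripper":-0.4,"offset":[24,0,0],"rotation":[0,0,0]},{"gripper":-0.4,"offset":[28,0,0],"rotation":[0,0,0]},{"gripper":-0.4,"offset":[32,0,0],"rotation":[0,0,0]}]' | grep -E 'force|pos'
python3 -m handwheel '[{"gripper":-0.4,"offset":[4,0,0],"rotation":[0,0,0]},{"gripper":-0.4,"offset":[8,0,0],"rotation":[0,0,0]},{"gripper":-0.4,"offset":[12,0,0],"rotation":[0,0,0]},{"gripper":-0.4,"offset":[16,0,0],"rotation":[0,0,0]},{"gripper":-0.4,"offset":[20,0,0],"rotation":[0,0,0]},{"gripper":-0.4,"offset":[24,0,0],"rotation":[0,0,0]},{"gripper":-0.4,"offset":[28,0,0],"rotation":[0,0,0]},{"gripper":-0.4,"offset":[31,0,0],"rotation":[0,0,0]}]'| grep -E 'force|pos'
python3 - <<'E'
from h import *
o=ctrl.get_obs();p=np.array(o['tool_pos'][:2]);print('along',(p-M)@u,(p-M)@n);go([*(M-.071*u),.003],-6.6)
print(o['wrist_torque'])
E
```

```text
tool_pos: [0.5613, -0.1411, 0.0034]
contact_force: [0.0, -3.6, 2.6]
grip_force: 1.9
tool_pos: [0.5647, -0.1102, 0.0033]
contact_force: [-0.9, -3.3, 3.5]
grip_force: 2.0
along -0.09987407601078065 -0.000214511425708454
off [28.9 -0.2  0.2] rot [0.001 0.002 0.   ] t 12.45
[-0.59894583  0.00269166 -0.02372303]
```

```bash
python3 -m handwheel '[{"gripper":-0.4,"offset":[4,0,0],"rotation":[0,0,0]},{"gripper":-0.4,"offset":[8,0,0],"rotation":[0,0,0]},{"gripper":-0.4,"offset":[12,0,0],"rotation":[0,0,0]},{"gripper":-0.4,"offset":[15,0,0],"rotation":[0,0,0]},{"gripper":-0.4,"offset":[17.5,0,0],"rotation":[0,0,0]},{"gripper":-0.4,"offset":[19.5,0,0],"rotation":[0,0,0]},{"gripper":-0.4,"offset":[21,0,0],"rotation":[0,0,0]},{"gripper":-0.4,"offset":[22,0,0],"rotation":[0,0,0]}]' | grep -E 'force|pos'
python3 -m handwheel '[{"gripper":-0.4,"offset":[0.5,0,0],"rotation":[0,0,0]},{"gripper":-0.4,"offset":[1,0,0],"rotation":[0,0,0]},{"gripper":-0.4,"offset":[1.5,0,0],"rotation":[0,0,0]},{"gripper":-0.4,"offset":[2,0,0],"rotation":[0,0,0]},{"gripper":-0.4,"offset":[2.5,0,0],"rotation":[0,0,0]},{"gripper":-0.4,"offset":[3,0,0],"rotation":[0,0,0]},{"gripper":-0.4,"offset":[3.5,0,0],"rotation":[0,0,0]},{"gripper":-0.4,"offset":[4,0,0],"rotation":[0,0,0]}]'| grep -E 'force|pos'
python3 - <<'E'
from h import *
o=ctrl.get_obs();p=np.array(o['tool_pos'][:2]);print('along',(p-M)@u,(p-M)@n)
E
```

```text
tool_pos: [0.5672, -0.0886, 0.0032]
contact_force: [-0.6, -4.1, 3.4]
grip_force: 1.9
tool_pos: [0.5677, -0.0847, 0.0032]
contact_force: [-0.9, -3.6, 2.9]
grip_force: 1.9
along -0.07413071261984217 -0.0002473265082027429
```

```bash
python3 -m handwheel '[{"gripper":-0.4,"offset":[0.5,0,0],"rotation":[0,0,0]},{"gripper":-0.4,"offset":[1,0,0],"rotation":[0,0,0]},{"gripper":-0.4,"offset":[1.5,0,0],"rotation":[0,0,0]},{"gripper":-0.4,"offset":[2,0,0],"rotation":[0,0,0]},{"gripper":-0.4,"offset":[2.5,0,0],"rotation":[0,0,0]},{"gripper":-0.4,"offset":[3,0,0],"rotation":[0,0,0]},{"gripper":-0.4,"offset":[3.5,0,0],"rotation":[0,0,0]},{"gripper":-0.4,"offset":[4,0,0],"rotation":[0,0,0]}]'| grep -E 'force|pos'
```

```text
tool_pos: [0.5682, -0.0807, 0.0032]
contact_force: [0.1, -3.8, 2.8]
grip_force: 1.8
```

```bash
python3 -m handwheel '[{"gripper":-0.4,"offset":[0.5,0,0],"rotation":[0,0,0]},{"gripper":-0.4,"offset":[1,0,0],"rotation":[0,0,0]},{"gripper":-0.4,"offset":[1.5,0,0],"rotation":[0,0,0]},{"gripper":-0.4,"offset":[2,0,0],"rotation":[0,0,0]},{"gripper":-0.4,"offset":[2.5,0,0],"rotation":[0,0,0]},{"gripper":-0.4,"offset":[3,0,0],"rotation":[0,0,0]},{"gripper":-0.4,"offset":[3.5,0,0],"rotation":[0,0,0]},{"gripper":-0.4,"offset":[4,0,0],"rotation":[0,0,0]}]'| grep -E 'force|pos'
```

```text
tool_pos: [0.5687, -0.0767, 0.0033]
contact_force: [-0.5, -3.9, 3.6]
grip_force: 1.8
```

```bash
python3 -m handwheel '[{"gripper":-0.4,"offset":[0.3,0,0],"rotation":[0,0,0]},{"gripper":-0.4,"offset":[0.7,0,0],"rotation":[0,0,0]},{"gripper":-0.4,"offset":[1,0,0],"rotation":[0,0,0]},{"gripper":-0.4,"offset":[1.4,0,0],"rotation":[0,0,0]},{"gripper":-0.4,"offset":[1.8,0,0],"rotation":[0,0,0]},{"gripper":-0.4,"offset":[2.2,0,0],"rotation":[0,0,0]},{"gripper":-0.4,"offset":[2.6,0,0],"rotation":[0,0,0]},{"gripper":-0.4,"offset":[3,0,0],"rotation":[0,0,0]}]'| grep -E 'force|pos'
python3 - <<'E'
from h import *
o=ctrl.get_obs();p=np.array(o['tool_pos'][:2]);print('along',(p-M)@u,(p-M)@n)
snap('wrist','pics/w5.png');snap('scene','pics/s5.png')
cv2.imwrite('pics/m5.png',np.hstack([cv2.resize(cv2.imread('pics/s5.png')[130:260,180:370],(440,300),interpolation=cv2.INTER_CUBIC),cv2.resize(cv2.imread('pics/w5.png'),(360,300))]))
E
```

```text
tool_pos: [0.5689, -0.0745, 0.0033]
contact_force: [-1.4, -7.1, 3.0]
grip_force: 3.6
along -0.06385129598570276 -0.00028426858556915866
```

View pics/m5.png

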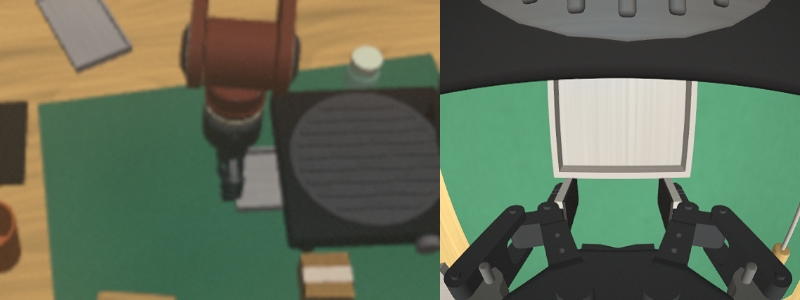

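The tray is well inside the slot and the force has started to rise, to 7 N, which suggests the stop. I press a little more to seat it square.

```bash
python3 -m handwheel '[{"gripper":-0.4,"offset":[0.3,0,0],"rotation":[0,0,0]},{"gripper":-0.4,"offset":[0.6,0,0],"rotation":[0,0,0]},{"gripper":-0.4,"offset":[0.9,0,0],"rotation":[0,0,0]},{"gripper":-0.4,"offset":[1.2,0,0],"rotation":[0,0,0]},{"gripper":-0.4,"offset":[1.5,0,0],"rotation":[0,0,0]},{"gripper":-0.4,"offset":[1.8,0,0],"rotation":[0,0,0]},{"gripper":-0.4,"offset":[2,0,0],"rotation":[0,0,0]},{"gripper":-0.4,"offset":[2,0,0],"rotation":[0,0,0]}]'
python3 -c "
from h import *
o=ctrl.get_obs();p=np.array(o['tool_pos'][:2]);print('along',(p-M)@u,(p-M)@n,o['wrist_torque'])"
```

```text
t: 18.55
tool_pos: [0.569, -0.0744, 0.0033]
tool_rot: [2.341, 2.087, -0.007]
contact_force: [-2.0, -12.7, 2.4]
opening: 0.0595
grip_force: 6.4
along -0.06376806145832921 -0.0003015540766094289 [-2.05390421  0.30265316 -0.08526145]
```

The tray did not move while the force rose to 12.7 N, so it is against the stop. I back off and check.

```bash
python3 -m handwheel '[{"gripper":-0.4,"offset":[-3,0,0],"rotation":[0,0,0]},{"gripper":-0.4,"offset":[-10,0,0],"rotation":[0,0,0]},{"gripper":-0.4,"offset":[-30,0,0],"rotation":[0,0,0]},{"gripper":-0.4,"offset":[-60,0,-10],"rotation":[0,0,0]},{"gripper":-0.4,"offset":[-100,0,-50],"rotation":[0,0,0]},{"gripper":-0.4,"offset":[-140,0,-100],"rotation":[0,0,0]},{"gripper":-0.4,"offset":[-180,0,-130],"rotation":[0,0,0]},{"gripper":-0.4,"offset":[-200,0,-150],"rotation":[0,0,0]}]' | grep -E 'force|pos'
python3 - <<'E'
from h import *
snap('top','pics/top6.png')
a=cv2.imread('pics/top6.png')[110:225,100:300]
cv2.imwrite('pics/c6.png',cv2.resize(a,(800,460),interpolation=cv2.INTER_CUBIC))
E
```

```text
tool_pos: [0.5461, -0.2728, 0.1556]
contact_force: [0.6, 0.4, 1.1]
grip_force: 0.0
```

View pics/c6.png

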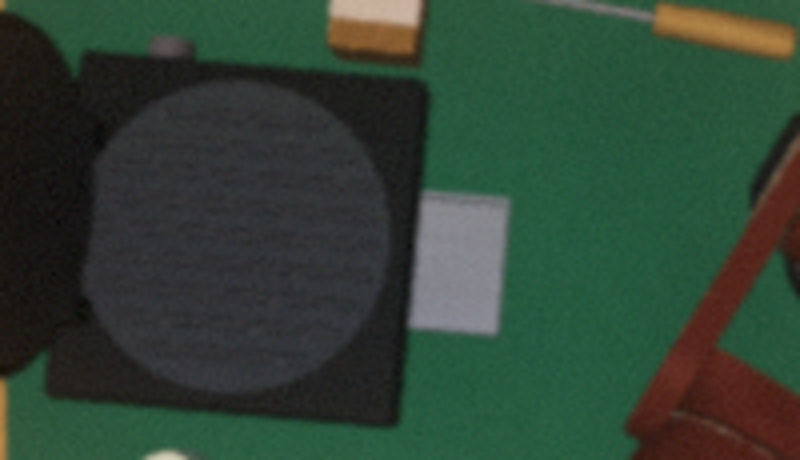

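The rear corners are at (510,199) and (498,334), and the tray sides meet the grill at (421,191) and (409,328).

Run:
```python
from h import *
t=meas('pics/top6.png',[(510,199),(498,334),(421,191),(409,328)],.016,(100,110),4);m=t[:2].mean(0)
d=t[0]-t[1];print('rear along',(m-M)@u*1e3,'lat',(m-M)@n*1e3,'yaw end',np.degrees(np.arctan2(d[1],d[0]))+90-83.4)
for a,b in((0,2),(1,3)):
  d=t[b]-t[a];print('side yaw',np.degrees(np.arctan2(d[1],d[0]))-83.4)
g=meas('pics/top6.png',[(430,86),(398,426)],.067,(100,110),4);m=g.mean(0);print('grill front',(m-M)@u*1e3,'lat',(m-M)@n*1e3)
```

```text
rear along -54.76576128500297 lat -2.244423610396785 yaw end 0.25079514744196274
side yaw -0.09808944553886079
side yaw 1.2143704273077276
grill front 2.6249967082215484 lat 0.3148795353788213
```

```bash
python3 -c "
from station import ctrl
print(ctrl.finish_job())"
```

```text
the job is handed in; nothing more can be done
None
```

The job is handed in: the tray (the leftmost look-alike, on the green mat) was pushed flat along the table into the slot until it stopped firmly at about 13 N; in the last picture it sits square to under about 1°, roughly 2 mm off the centre line, with 55–58 mm sticking out as measured (60 mm nominal), and the arm is clear of it.

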